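# Push the cactus tray through the gate onto the scale

## Robot

A 6-joint arm with a two-finger parallel gripper is mounted at the origin on the work surface. World frame = base frame: x ahead of the robot, y to its left, z up, the work surface at z = 0. Lengths are in m, angles in rad, forces in N, time in s.
With the tool pointing down it reaches from about 0.2 to 0.875 m from the base axis. Payload 3.4 kg.
Tool frame: the origin (TCP) lies at the very end of the fingers, on their centre line; the grasp point (between the pads) lies 19 mm behind it; x points along the fingers, y is the direction in which the jaws open and shut, and the axes are right-handed (so a half turn about x gives the same grasp; the last joint's range is limited). The gripper opens to 94 mm and grips with 3 to 60 N. Pads are 16 mm wide; open, the fingers measure 119 mm over their backs; the gripper's body (75 mm by 177 mm) begins 78 mm behind the grasp point.
Start: joints at [1.041, 0.276, 1.505, -0, 1.361, -0.121], TCP at [0.229, 0.528, 0.205] pointing down, gripper open.
Joint ranges: [-2.89, 2.89], [-0.75, 2.08], [0.22, 2.7], [-1.18, 4.32], [0.11, 2.71], [-2.7, 2.7]. Speed limits (rad/s): [2.57, 2.57, 3.14, 3.14, 3.14, 3.14].

## Interface

Orientations are given as a unit quaternion [w, x, y, z].
In Python, from cell import monitor, imaging, job_done gives the robot as it stands. The module is installed in compiled form; this text tells all that it offers.
- The arm moves only by the tool arm_command, never from a script. Its arguments are lists of equal length, an entry for each row: "travel": the shift along the tool's x, y, z in mm, a list of three; "twist": the turn, a rotation vector about the tool's x, y, z in rad, a list of three; "jaw": the closure, from 0 (fully open) to 1 (shut). In form: {"travel": [[x, y, z], ...], "twist": [[rx, ry, rz], ...], "jaw": [jaw, ...]}. A call has exactly 5 rows; each row is the pose to reach, as a shift and turn from the pose commanded when the call began, along the tool's axes at that moment; what a row does not reach only later rows make up. A row lasts 1/12 s, in which the tool goes at most 41.7 mm and 7.16 degrees, less where a joint would pass 70% of its speed; a pose out of reach is approached as far as the arm can. A call with a gripper value outside its range is refused whole. The fingers move at their own pace and stop on an object; "squeeze" is the grip in N (left out, the last holds). Time passes only in rows, so rows that repeat a pose let the fingers close, or fill a call up. It gives the time, the measured TCP pose, the force and the opening at its end, in the units of the state.
- monitor.read_state(): the state, without advancing time (a new reading comes with each control period).
- imaging.get_image(name): name is "scene" or "top"; returns the picture (384x512x3 uint8, red, green, blue); there is no depth.
- imaging.camera_params(name): a dict with "fx", "fy", "cx", "cy" (pixels), "k1" (the pictures are not rectified: a ray, as slopes to the right and down, at radius r is drawn at 1 + k1 r^2 times it, then the intrinsics apply), "position" and "attitude" of the camera in the world. Camera axes: x right, y down, z forward; pixel columns grow to the right and rows downward; lengths in m; the calibration is good to about 2 mm. A picture is of the moment at which its call begins. camera_params takes no time and is no camera call.
- job_done(): hands the job in, once; it reports no verdict.
The state is a dict: "clock": time; "q": joint angles; "joint_vel": joint speeds; "effort": joint torques, N m; "position": TCP position; "ee_rot": TCP orientation; "contact_force": force on the tool from outside, world axes, zero at the start; "wrist_torque": the same for the moment, N m; "gripper_width": finger opening in m.
Only numpy, scipy, OpenCV 4.12 (cv2) and the standard library are available. Lean on these libraries where they do the work, as an engineer would, in place of code of your own. Each camera call takes 0.05 s, during which the arm holds its last target.

## Task

Push the packed tray of green cactus paddles along the counter through the narrow gap between the two orange-topped steel posts until it lies wholly on the dark weighing plate, roughly square to it, then press the green button on the white console fully down and let it go. Only push and press: the tray must stay flat on the counter, never lifted or carried, and the other goods are left where they are. Do not press the button before the tray is on the plate.

Things in the scene. Friction and masses are not known exactly. Their poses are not given: they have to be found in the camera images.
- cactus_tray: White foam tray packed with green cactus paddles under film, a plain paper label on top. 120 mm long (its x), 90 mm wide (its y), 30 mm high, upright sides, corners rounded at 10 mm; about 0.25 to 0.5 kg, slides with friction on the counter. Origin at the centre of the underside, z up.
- station: Fixed weighing station. Origin on the counter midway between the two gate posts; x points through the gate to the plate, y along the line of posts. Steel posts, 16 mm diameter, 45 mm tall, orange on their upper half, at y = +57 and -57 mm: the gap is 98 mm. From each a clear wing 6 mm thick, 36 mm high, runs out to |y| = 140 mm. White console beyond the plate: x 215 to 290 mm, y -85 to 85 mm, 34 mm high.
- plate (a point): Centre of the dark weighing plate, 110 mm beyond the line of the posts. The plate is flush with the counter, 190 mm along the station's x and 160 mm along its y, axes as the station's. The tray lies wholly on it when its origin is within 35 mm of this point along either axis and its length is along x.
- weigh_top (a point): Centre of the top of the round green push button (28 mm diameter) on the console, on its grey housing. It is pressed straight down.
- weigh (a joint): Travel of the green button in m: 0 released, 0.006 fully down; a spring returns it; about 5 N presses it fully down.
- tomato_tray: Tray of the same size and white foam but filled with red tomatoes; leave alone. Origin centre of underside.
- spice_jar: Upright jar with green cap, 56 mm diameter, 100 mm tall; leave alone. Origin centre of underside.
- label_roll: Roll of white paper labels lying flat, 64 mm diameter, 28 mm high; leave alone. Origin centre of underside.
- scoop_bowl: White plastic bowl, 90 mm rim, 50 mm high; leave alone. Origin centre of underside.
- veg_brush: Vegetable brush lying on the table; leave alone. Origin near its middle, x along its length.
- spray: Upright white bottle with a blue cap, 60 mm diameter, 150 mm tall; leave alone. Origin centre of underside.
- marker: Blue marker pen lying down, 16 mm diameter, 120 mm long; leave alone.
- lime: Green lime standing on its end, 54 mm diameter, 52 mm tall; leave alone. Origin centre of underside.

How it is judged:
On the way, in this order (a step that is already met when the one before it is completed fails the run):
1. the tray passes between the two posts, flat on the counter (x of cactus_tray in the frame of station between -0.04 and 0.04 m and y of cactus_tray in the frame of station between -0.012 and 0.012 m and height (world z) of cactus_tray below 0.004 m), for 0.05 s.
2. the tray lies wholly on the weighing plate (x of cactus_tray in the frame of station between 0.072 and 0.15 m and y of cactus_tray in the frame of station between -0.04 and 0.04 m and angle between the x axis of cactus_tray and the x axis of station, either way round below 0.25 rad and height (world z) of cactus_tray below 0.004 m and angle between cactus_tray's own z axis and vertical below 0.05 rad), for 0.2 s.
3. the green button is pressed down (value of joint weigh above 0.0045 m), for 0.05 s.
At the end, for the whole second after the job is handed in: The tray lies flat and at rest on the weighing plate past the posts (origin 72 to 150 mm beyond the line of the posts, within 40 mm of the middle, turned less than 0.25 rad from the station's x), the button has been pressed more than 4.5 mm after that, and is released (under 1.5 mm) (all of step 2 and linear speed of cactus_tray below 0.01 m/s and value of joint weigh below 0.0015 m); the robot touches nothing.
It fails at once if the tray is lifted more than 8 mm off the counter (height (world z) of cactus_tray above 0.008 m).
It fails at once if the tray is tipped by more than 0.15 rad (angle between cactus_tray's own z axis and vertical above 0.15 rad).
It fails at once if the button is pressed before the tray is on the plate (value of joint weigh above 0.003 m and x of cactus_tray in the frame of station below 0.07 m).
It fails at once if any of the other goods (tomato tray, jar, label roll, bowl, brush, bottle, marker, lime) is moved more than 20 mm (distance of any of tomato_tray, spice_jar, label_roll, scoop_bowl, veg_brush, spray, marker, lime from where it was at the start of the episode above 0.02 m).
It also fails if it takes over 72 s, if anything falls off the work surface, if the arm or the gripper's body presses on something with over 40 N, if the wrist force passes 120 N, or if a joint passes its speed limit or range.

## Working session

There is one attempt and no reset: what is moved stays moved. The work goes in short steps, Python scripts to look and compute and a tool call to move; the robot and the scene stay as the last step left them, time stands still between calls to the robot, and variables do not carry over. Pictures are saved under pics/ and viewed, and the job is handed in when it is done.

Besides the shell and the picture viewer there is one more tool, called after "Emit:" by a JSON object that holds its "fn" and its "kwargs". arm_command: Moves the arm, as the interface text tells. Its arguments: {"type":"object","properties":{"travel":{"type":"array"},"twist":{"type":"array"},"jaw":{"type":"array"},"squeeze":{"type":"number"}},"required":["travel","twist","jaw"]}

```bash
mkdir -p pics; ls
python3 - <<'E'
from cell import monitor, imaging
import cv2
s=monitor.read_state(); print(s)
for n in("scene","top"):
    im=imaging.get_image(n); cv2.imwrite(f"pics/{n}0.png",im[:,:,::-1]); print(imaging.camera_params(n))
E
```

```text
pics
{'clock': 0.0, 'q': array([ 1.04100066e+00,  2.76577659e-01,  1.50613625e+00, -3.68551052e-05,
        1.36069832e+00, -1.20983942e-01]), 'joint_vel': array([-1.68755623e-03,  1.98379203e-03,  8.94539709e-04,  6.10327892e-04,
        6.47560373e-05,  5.96579188e-04]), 'effort': array([-2.05870865e-04, -4.04587877e+01, -2.37236238e+01,  7.00117671e-02,
        3.46807740e-02, -1.47061078e-04]), 'position': array([0.22828795, 0.52710847, 0.2046134 ]), 'ee_rot': array([ 0.69219275,  0.14291601,  0.69257991, -0.14414327]), 'contact_force': array([-0.5543879 , -0.46289116,  0.1558027 ]), 'wrist_torque': array([ 0.01752038, -0.01035582, -0.00619169]), 'gripper_width': 0.09408587341434435}
{'fx': 370.30811807238933, 'fy': 370.30811807238933, 'cx': 256.42148374655915, 'cy': 188.6660929162962, 'k1': -0.07534321238930484, 'position': array([1.30473078, 0.2715928 , 0.73837279]), 'attitude': array([-0.23984929,  0.53149156,  0.73281183, -0.35067914])}
{'fx': 410.16957538952465, 'fy': 410.16957538952465, 'cx': 260.0914103276805, 'cy': 197.40370226855703, 'k1': -0.05001415909667086, 'position': array([ 0.37065785, -0.01705557,  1.32068006]), 'attitude': array([ 0.04756392, -0.69579853,  0.71516262, -0.04630881])}
```

View pics/scene0.png

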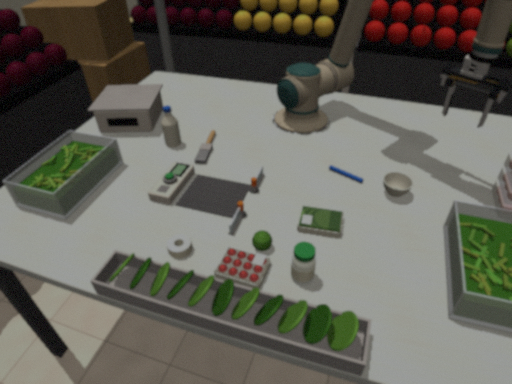

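View pics/top0.png

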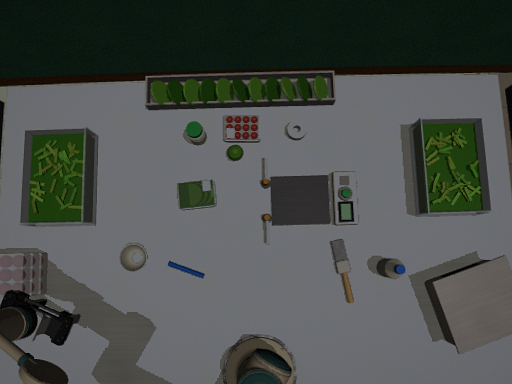

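The top view shows the cactus tray at about (197,195), the posts at (266,183) and (266,217), the plate at about (300,200), and the console at (345,198) with the green button near (346,193). I'll zoom in and measure these.

```bash
cat > h.py <<'E'
import numpy as np, cv2
from cell import monitor, imaging
from scipy.spatial.transform import Rotation as R
def cam(n):
    p=imaging.camera_params(n); q=p["attitude"]
    K=np.array([[p["fx"],0,p["cx"]],[0,p["fy"],p["cy"]],[0,0,1]]); D=np.array([p["k1"],0,0,0,0.])
    return K,D,R.from_quat([q[1],q[2],q[3],q[0]]).as_matrix(),p["position"]
def p2w(n,uv,z):
    K,D,M,c=cam(n)
    x=cv2.undistortPoints(np.array(uv,float).reshape(-1,1,2),K,D).reshape(-1,2)
    d=np.c_[x,np.ones(len(x))]@M.T
    return c+d*((z-c[2])/d[:,2])[:,None]
def w2p(n,P):
    K,D,M,c=cam(n)
    P=np.atleast_2d(P); rv=cv2.Rodrigues(M.T)[0]
    return cv2.projectPoints(P.reshape(-1,1,3),rv,-M.T@c,K,D)[0].reshape(-1,2)
def crop(n,im,x0,y0,x1,y1,f,name):
    c=cv2.resize(im[y0:y1,x0:x1,::-1],None,fx=f,fy=f,interpolation=cv2.INTER_CUBIC); cv2.imwrite(name,c)
E
python3 - <<'E'
from h import *
im=cv2.imread("pics/top0.png")[:,:,::-1]
crop("top",im,170,145,370,255,4,"pics/c1.png")
im=cv2.imread("pics/scene0.png")[:,:,::-1]
crop("scene",im,140,140,350,290,3.8,"pics/c2.png")
print(np.round(p2w("top",[(266,183),(266,217),(197,195),(300,200),(346,193)],0.03),3))
E
```

```text
[[ 0.589 -0.037  0.03 ]
 [ 0.48  -0.034  0.03 ]
 [ 0.556  0.183  0.03 ]
 [ 0.531 -0.143  0.03 ]
 [ 0.55  -0.291  0.03 ]]
```

View pics/c1.png

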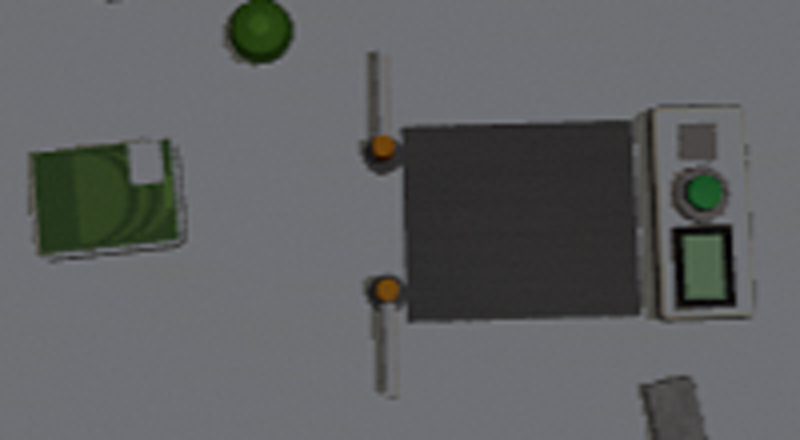

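View pics/c2.png

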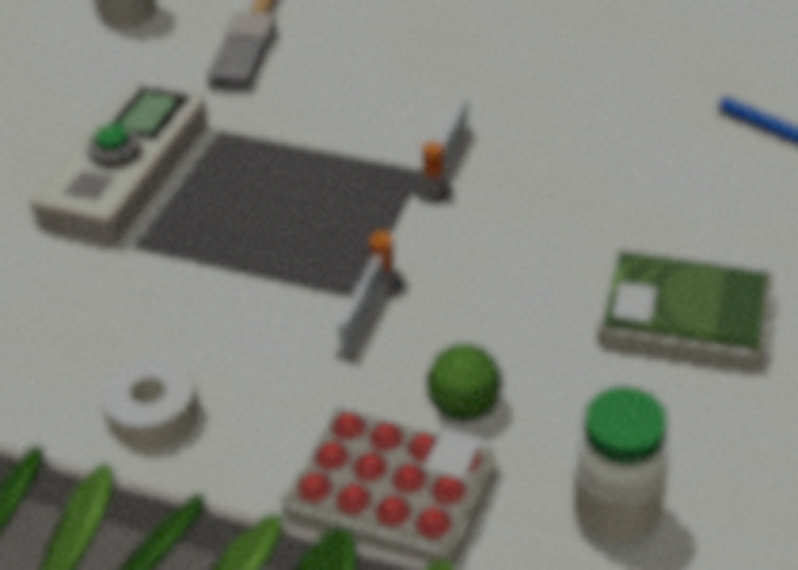

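```bash
cat >> h.py <<'E'
def unc(pts,x0,y0,f): return (np.array(pts,float)+.5)/f-.5+np.array([x0,y0])
def rect(mask_pts):
    r=cv2.minAreaRect(np.array(mask_pts,np.float32)); return r
def station(Pl,Po):pass
def tray(im,n="top",z=0.03,box=None):
    f=4; x0,y0,x1,y1=box
    c=cv2.resize(im[y0:y1,x0:x1],None,fx=f,fy=f,interpolation=cv2.INTER_CUBIC).astype(int)
    m=((c[:,:,1]-c[:,:,2]>18)).astype(np.uint8)
    m=cv2.morphologyEx(m,cv2.MORPH_CLOSE,np.ones((5,5),np.uint8))
    cs,_=cv2.findContours(m,cv2.RETR_EXTERNAL,cv2.CHAIN_APPROX_NONE)
    k=max(cs,key=cv2.contourArea)[:,0,:]
    W=p2w(n,unc(k,x0,y0,f),z)[:,:2]
    r=cv2.minAreaRect((W*1000).astype(np.float32)); return r,cv2.boxPoints(r)
E
python3 - <<'E'
from h import *
np.set_printoptions(suppress=True)
im=cv2.imread("pics/top0.png")[:,:,::-1]
P=p2w("top",unc([(403,129),(631,122),(640,316),(408,321)],170,145,4),0)*1000
print(P.round(1),P.mean(0).round(1), [np.linalg.norm(P[i]-P[i-1]).round(1) for i in range(4)])
Q=p2w("top",unc([(382,146),(387,291)],170,145,4),0.045)*1000
print(Q.round(1),Q.mean(0), Q[1]-Q[0])
print(p2w("top",unc([(382,153),(386,296)],170,145,4),0.0)*1000)
T=p2w("top",unc([(31,153),(171,141),(179,243),(39,254)],170,145,4),0.03)*1000
print(T.round(1),T.mean(0))
print(tray(im,box=(170,180,225,220)))
B=p2w("top",unc([(705,194)],170,145,4),0.045)*1000; print("button",B)
C=p2w("top",unc([(655,106),(743,106),(751,318),(662,320)],170,145,4),0.034)*1000; print("console",C)
for n,pt in dict(jar=((195,130),.1),lime=((235,152),.05),bowl=((134,257),.05),tom=((242,127),.03),roll=((296,130),.028),marker1=((169,264),.01),marker2=((203,276),.01),brush=((339,241),.02),spray=((400,269),.15)).items(): print(n,p2w("top",[pt[0]],pt[1])[0].round(3))
# scene cam
u=unc([(112,135),(434,152),(381,240)],140,140,3.8)
print("scene btn",p2w("scene",u[:1],.045),"posts",p2w("scene",u[1:],.043))
u=unc([(212,133),(424,172),(355,294),(135,243)],140,140,3.8);print(p2w("scene",u,0).round(4))
u=unc([(622,254),(768,270),(756,347),(603,335)],140,140,3.8);A=p2w("scene",u,0.03);print(A.round(4),A.mean(0))
E
```

```text
[[ 614.   -52.6    0. ]
 [ 614.7 -239.4    0. ]
 [ 455.7 -238.9    0. ]
 [ 456.9  -51.8    0. ]] [ 535.3 -145.7    0. ] [np.float64(157.0), np.float64(186.8), np.float64(159.0), np.float64(187.1)]
[[592.5 -34.4  45. ]
 [477.8 -35.   45. ]] [535.16312046 -34.69431129  45.        ] [-114.688611     -0.59160716    0.        ]
[[594.54130813 -34.8429771    0.        ]
 [477.57930778 -34.6985793    0.        ]]
[[597.4 246.1  30. ]
 [603.9 133.8  30. ]
 [521.7 128.4  30. ]
 [516.  239.8  30. ]] [559.72361606 187.03251921  30.        ]
(((561.1182250976562, 187.34042358398438), (81.83460235595703, 109.92015838623047), 4.970030784606934), array([[515.59326, 238.549  ],
       [525.1162 , 129.04213],
       [606.6432 , 136.13185],
       [597.12024, 245.63872]], dtype=float32))
button [[ 547.26199562 -287.32047714   45.        ]]
console [[ 620.8420376  -253.54084143   34.        ]
 [ 618.96641735 -324.1091685    34.        ]
 [ 449.42213062 -320.58821924   34.        ]
 [ 449.87562296 -250.35265569   34.        ]]
jar [0.749 0.178 0.1  ]
lime [0.688 0.059 0.05 ]
bowl [0.366 0.377 0.05 ]
tom [0.776 0.035 0.03 ]
roll [ 0.762 -0.14   0.028]
marker1 [0.341 0.277 0.01 ]
marker2 [0.301 0.17  0.01 ]
brush [ 0.399 -0.263  0.02 ]
spray [ 0.312 -0.407  0.15 ]
scene btn [[ 0.5368451  -0.28952868  0.045     ]] posts [[ 0.47828391 -0.03143532  0.043     ]
 [ 0.58921486 -0.03482091  0.043     ]]
[[ 0.4587 -0.243  -0.    ]
 [ 0.455  -0.0494  0.    ]
 [ 0.6079 -0.051   0.    ]
 [ 0.6066 -0.2389  0.    ]]
[[0.5371 0.1361 0.03  ]
 [0.5224 0.2423 0.03  ]
 [0.6025 0.2463 0.03  ]
 [0.6227 0.1426 0.03  ]] [0.57118398 0.19181177 0.03      ]
```

```bash
cat >> h.py <<'E'
def to(pos,jawdir,up_ok=True):
    "shift in tool axes (mm) and twist to reach pos with tool down, jaw along jawdir (nearest of both signs)"
    s=monitor.read_state(); q=s["ee_rot"]; M=R.from_quat([q[1],q[2],q[3],q[0]])
    out=[]
    for sg in(1,-1):
        y=sg*np.array(jawdir,float); y/=np.linalg.norm(y); x=np.array([0,0,-1.]); T=R.from_matrix(np.c_[x,y,np.cross(x,y)])
        out.append((M.inv()*T).as_rotvec())
    d=M.inv().apply(np.array(pos)-s["position"])*1000
    print("clock",s["clock"].__round__(2),"pos",(s["position"]*1000).round(1),"F",s["contact_force"].round(1),"w",round(s["gripper_width"],4),"q",s["q"].round(2))
    print("axes",M.as_matrix().round(3).tolist())
    print("travel",d.round(1),"twists",[o.round(3) for o in out])
E
python3 - <<'E'
from h import *
to((.64,.188,.15),(0,1,0))
# triangulate button
from scipy.optimize import least_squares
a=unc([(705,194)],170,145,4);b=unc([(112,135)],140,140,3.8)
f=lambda p:np.r_[(w2p("top",p*1.)-a)[0],(w2p("scene",p*1.)-b)[0]]
r=least_squares(f,np.array([.545,-.288,.045]));print(r.x,r.fun)
E
```

```text
clock 0.1 pos [228.3 527.2 204.7] F [0.6 0.6 1.3] w 0.0939 q [ 1.04  0.28  1.51  0.    1.36 -0.12]
axes [[-0.001, 0.398, 0.918], [-0.001, 0.918, -0.398], [-1.0, -0.001, -0.0]]
travel [  54.9 -147.5  512.6] twists [array([-0.409, -0.   ,  0.001]), array([2.733e+00, 2.000e-03, 1.000e-03])]
[ 0.54560741 -0.28453254  0.05274461] [-0.35482711  0.1942533  -0.39306117 -0.03854945]
```

Emit:
{"fn": "arm_command", "kwargs": {"travel": [[0,-11,38],[0,-22,76],[0,-33,114],[0,-44,152],[0,-55,190]], "twist": [[0,0,0],[0,0,0],[0,0,0],[0,0,0],[0,0,0]], "jaw": [0.55,0.55,0.55,0.55,0.55]}}

```text
clock: 0.52
position: [0.3818, 0.4003, 0.2051]
ee_rot: [0.692, 0.143, 0.693, -0.143]
contact_force: [0.5, 0.4, -0.0]
gripper_width: 0.0641
```

Emit:
{"fn": "arm_command", "kwargs": {"travel": [[0,-11,38],[0,-22,76],[0,-33,114],[0,-44,152],[0,-55,190]], "twist": [[0,0,0],[0,0,0],[0,0,0],[0,0,0],[0,0,0]], "jaw": [0.55,0.55,0.55,0.55,0.55]}}

```text
clock: 0.93
position: [0.5345, 0.274, 0.2051]
ee_rot: [0.692, 0.144, 0.693, -0.144]
contact_force: [0.7, 0.8, 0.2]
gripper_width: 0.0422
```

Run:
```python
from h import *
to((.645,.188,.10),(0,1,0))
```

```text
clock 0.93 pos [534.5 274.  205.1] F [0.7 0.8 0.2] w 0.0422 q [ 0.36  0.32  1.45  0.    1.38 -0.8 ]
axes [[-0.001, 0.398, 0.918], [-0.0, 0.918, -0.398], [-1.0, -0.0, -0.001]]
travel [105.  -35.  135.7] twists [array([-0.409, -0.001,  0.   ]), array([2.733e+00, 0.000e+00, 1.000e-03])]
```

Emit:
{"fn": "arm_command", "kwargs": {"travel": [[0,-9,34],[0,-18,68],[0,-27,102],[0,-35,136],[40,-35,136]], "twist": [[-0.1,0,0],[-0.2,0,0],[-0.3,0,0],[-0.409,0,0],[-0.409,0,0]], "jaw": [0.55,0.55,0.55,0.55,0.55]}}

```text
clock: 1.35
position: [0.6557, 0.1856, 0.1722]
ee_rot: [0.714, 0.0, 0.7, -0.0]
contact_force: [1.4, 1.2, 0.4]
gripper_width: 0.0425
```

Run:
```python
from h import *
to((.645,.188,.012),(0,1,0))
```

```text
clock 1.35 pos [655.7 185.6 172.2] F [1.4 1.2 0.4] w 0.0425 q [ 0.18  0.44  1.33 -0.    1.35 -1.39]
axes [[0.021, 0.0, 1.0], [0.0, 1.0, -0.0], [-1.0, 0.0, 0.021]]
travel [159.9   2.3 -14. ] twists [array([-0.   ,  0.021, -0.   ]), array([ 3.141, -0.   , -0.032])]
```

Emit:
{"fn": "arm_command", "kwargs": {"travel": [[35,0,0],[70,0,0],[100,0,0],[130,0,0],[145,0,0]], "twist": [[0,0,0],[0,0,0],[0,0,0],[0,0,0],[0,0,0]], "jaw": [0.55,0.55,0.55,0.55,0.55]}}

```text
clock: 1.77
position: [0.6414, 0.1888, 0.0157]
ee_rot: [0.705, -0.0, 0.71, -0.0]
contact_force: [-0.2, 0.1, 0.2]
gripper_width: 0.0423
```

Run:
```python
from h import *
to((.645,.188,.012),(0,1,0))
im=imaging.get_image("scene"); crop("scene",im,240,90,440,240,4,"pics/s1.png")
```

```text
clock 1.77 pos [641.4 188.8  15.7] F [-0.2  0.1  0.2] w 0.0423 q [ 0.18  0.56  1.54  0.    1.05 -1.39]
axes [[-0.007, -0.0, 1.0], [-0.001, 1.0, -0.0], [-1.0, -0.001, -0.007]]
travel [ 3.7 -0.8  3.6] twists [array([-0.   , -0.007,  0.001]), array([3.142e+00, 2.000e-03, 1.100e-02])]
```

View pics/s1.png

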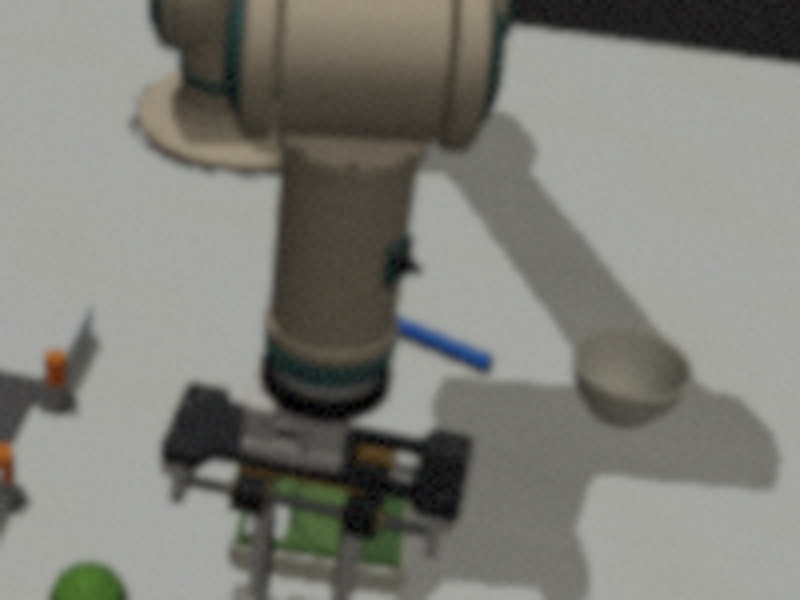

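Emit:
{"fn": "arm_command", "kwargs": {"travel": [[3,0,-11],[4,0,-22],[4,0,-33],[4,0,-43],[4,0,-48]], "twist": [[0,0,0],[0,0,0],[0,0,0],[0,0,0],[0,0,0]], "jaw": [0.55,0.55,0.55,0.55,0.55]}}

```text
clock: 2.23
position: [0.5957, 0.1896, 0.017]
ee_rot: [0.707, -0.0, 0.707, 0.0]
contact_force: [1.4, -0.6, -0.1]
gripper_width: 0.0424
```

Run:
```python
from h import *
im=imaging.get_image("top"); to((.59,.188,.012),(0,1,0))
crop("top",im,150,145,300,255,5,"pics/t1.png")
im=imaging.get_image("scene"); crop("scene",im,260,170,400,270,5,"pics/s2.png")
```

```text
clock 2.28 pos [594.9 189.6  17. ] F [-0.7  0.1 -0.5] w 0.0424 q [ 0.2   0.5   1.65  0.    0.99 -1.37]
axes [[-0.001, -0.0, 1.0], [0.0, 1.0, 0.0], [-1.0, 0.0, -0.001]]
travel [ 5.  -1.6 -4.9] twists [array([ 0.   , -0.001, -0.   ]), array([-3.141e+00,  0.000e+00, -1.000e-03])]
```

View pics/t1.png

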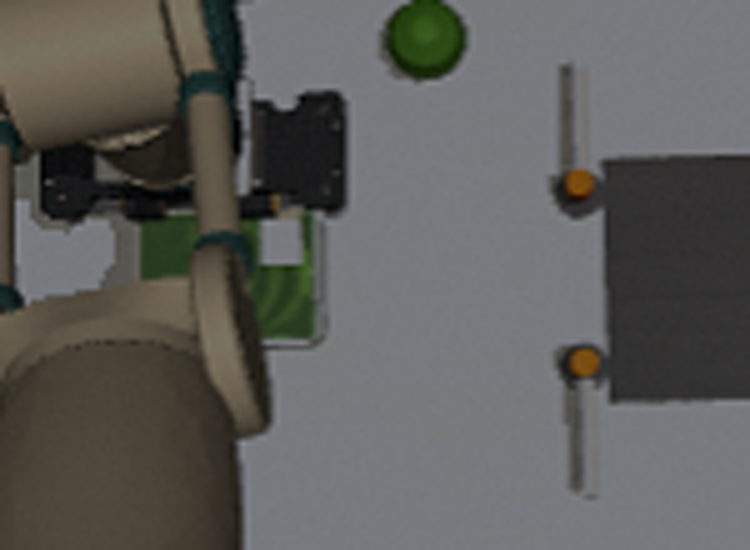

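View pics/s2.png

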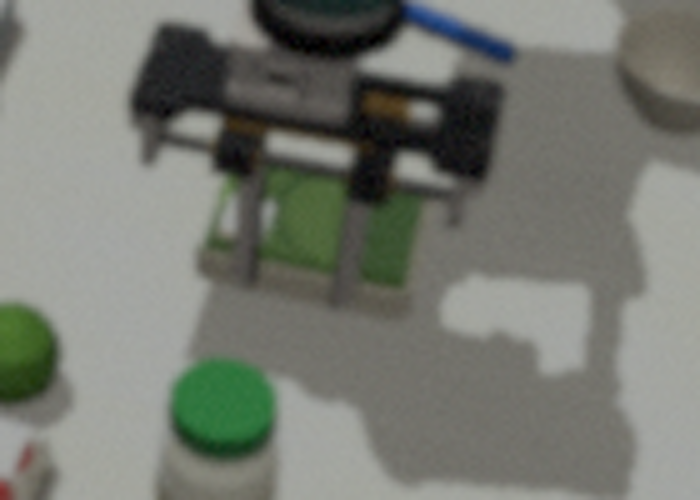

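Run:
```python
from h import *
print((p2w("top",unc([(314,339),(270,338),(312,215),(140,215),(140,278),(321,342)],150,145,5),.03)*1000).round(1))
```

```text
[[499.5 135.   30. ]
 [500.9 162.9  30. ]
 [578.9 135.3  30. ]
 [582.  245.4  30. ]
 [541.5 245.4  30. ]
 [497.5 130.6  30. ]]
```

Emit:
{"fn": "arm_command", "kwargs": {"travel": [[0,0,-2],[0,0,-4],[0,0,-6],[0,0,-6],[0,0,-6]], "twist": [[0,0,0],[0,0,0],[0,0,0],[0,0,0],[0,0,0]], "jaw": [0.55,0.55,0.55,0.55,0.55]}}

```text
clock: 2.75
position: [0.5913, 0.1896, 0.0169]
ee_rot: [0.708, 0.0, 0.707, 0.0]
contact_force: [2.4, 0.8, 0.7]
gripper_width: 0.0426
```

Emit:
{"fn": "arm_command", "kwargs": {"travel": [[0,0,10],[0,0,30],[0,0,50],[-30,0,50],[-60,0,50]], "twist": [[0,0,0],[0,0,0],[0,0,0],[0,0,0],[0,0,0]], "jaw": [0.55,0.55,0.55,0.55,0.55]}}

```text
clock: 3.17
position: [0.6397, 0.1889, 0.074]
ee_rot: [0.705, -0.0, 0.71, -0.001]
contact_force: [-0.5, 0.4, 0.9]
gripper_width: 0.0422
```

Run:
```python
from h import *
to((.535,.285,.08),(1,0,0))
```

```text
clock 3.17 pos [639.7 188.9  74. ] F [-0.5  0.4  0.9] w 0.0422 q [ 0.18  0.5   1.48  0.    1.17 -1.39]
axes [[-0.007, 0.0, 1.0], [-0.001, 1.0, -0.0], [-1.0, -0.001, -0.007]]
travel [  -5.4   96.1 -104.8] twists [array([ 1.57 , -0.005,  0.006]), array([-1.571, -0.006, -0.005])]
```

Emit:
{"fn": "arm_command", "kwargs": {"travel": [[-25,20,0],[-25,50,0],[-25,80,-30],[-25,105,-65],[-25,105,-105]], "twist": [[0.12,0,0],[0.24,0,0],[0.36,0,0],[0.48,0,0],[0.6,0,0]], "jaw": [0.55,0.55,0.55,0.55,0.55]}}

```text
clock: 3.58
position: [0.536, 0.2984, 0.1008]
ee_rot: [0.675, 0.212, 0.675, -0.209]
contact_force: [-0.3, 0.4, 0.7]
gripper_width: 0.0424
```

Emit:
{"fn": "arm_command", "kwargs": {"travel": [[0,0,0],[0,0,0],[0,0,0],[0,0,0],[0,0,0]], "twist": [[0.12,0,0],[0.24,0,0],[0.36,0,0],[0.48,0,0],[0.6,0,0]], "jaw": [0.55,0.55,0.55,0.55,0.55]}}

```text
clock: 4.0
position: [0.5351, 0.2944, 0.101]
ee_rot: [0.582, 0.4, 0.583, -0.401]
contact_force: [-0.9, -0.5, -0.1]
gripper_width: 0.0421
```

Emit:
{"fn": "arm_command", "kwargs": {"travel": [[0,0,0],[0,0,0],[0,0,0],[0,0,0],[0,0,0]], "twist": [[0.12,0,0],[0.24,0,0],[0.37,0,0],[0.37,0,0],[0.37,0,0]], "jaw": [0.55,0.55,0.55,0.55,0.55]}}

```text
clock: 4.42
position: [0.5354, 0.2943, 0.1011]
ee_rot: [0.501, 0.499, 0.501, -0.499]
contact_force: [-0.1, 0.4, 0.7]
gripper_width: 0.0423
```

Run:
```python
from h import *
im=imaging.get_image("top"); to((.537,.275,.014),(1,0,0))
crop("top",im,150,145,300,255,5,"pics/t2.png")
im=imaging.get_image("scene"); crop("scene",im,260,170,400,270,5,"pics/s3.png")
```

```text
clock 4.47 pos [535.4 294.4 101.1] F [0.2 0.1 0.5] w 0.0423 q [0.39 0.4  1.58 0.   1.16 0.38]
axes [[-0.001, 1.0, 0.004], [-0.0, 0.004, -1.0], [-1.0, -0.001, 0.0]]
travel [87.1  1.6 19.4] twists [array([0.004, 0.   , 0.001]), array([-3.138e+00, -2.000e-03,  0.000e+00])]
```

View pics/t2.png

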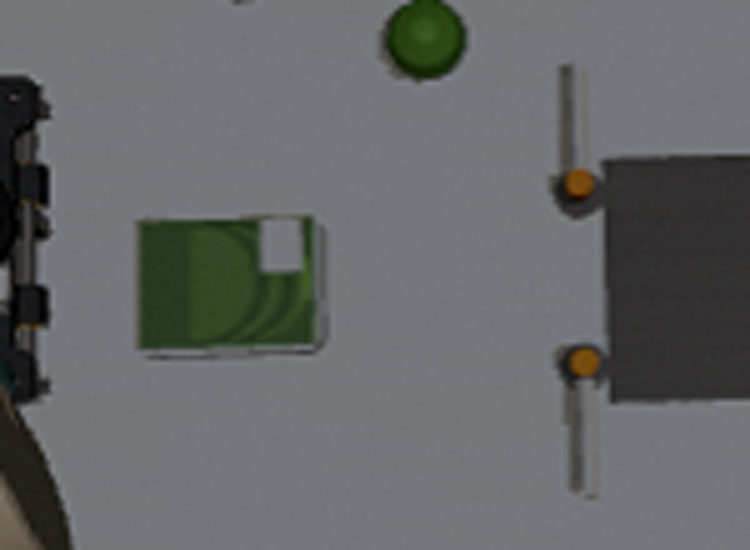

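View pics/s3.png

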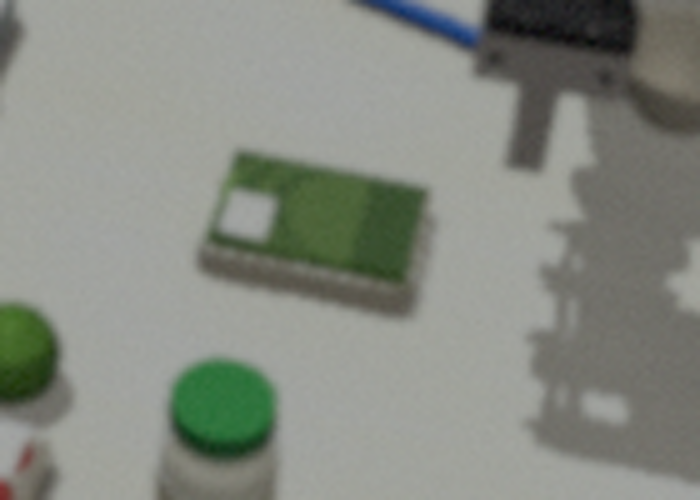

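Run:
```python
from h import *
P=p2w("top",unc([(138,220),(313,217),(314,344),(139,349)],150,145,5),.03)*1000;print(P.round(1),P.mean(0))
im=cv2.imread("pics/t2.png")
top=imaging.camera_params
Q=p2w("top",unc([(579,183),(585,361)],150,145,5),.045)*1000;print(Q,Q.mean(0))
```

```text
[[578.8 246.7  30. ]
 [577.6 134.7  30. ]
 [496.3 135.   30. ]
 [496.1 246.1  30. ]] [537.23051058 190.61029682  30.        ]
[[592.24342413 -35.25872644  45.        ]
 [479.59637755 -35.74386473  45.        ]] [535.91990084 -35.50129558  45.        ]
```

Emit:
{"fn": "arm_command", "kwargs": {"travel": [[30,1,0],[60,1,0],[80,1,0],[85,1,0],[85,1,0]], "twist": [[0.004,0,0],[0.004,0,0],[0.004,0,0],[0.004,0,0],[0.004,0,0]], "jaw": [0.55,0.55,0.55,0.55,0.55]}}

```text
clock: 4.93
position: [0.5352, 0.2939, 0.0148]
ee_rot: [-0.499, -0.499, -0.5, 0.502]
contact_force: [1.1, -0.6, 0.1]
gripper_width: 0.0424
```

Emit:
{"fn": "arm_command", "kwargs": {"travel": [[0,0,12],[0,0,24],[0,0,35],[0,0,44],[0,0,52]], "twist": [[0,0,0],[0,0,0],[0,0,0],[0,0,0],[0,0,0]], "jaw": [0.55,0.55,0.55,0.55,0.55]}}

```text
clock: 5.35
position: [0.5373, 0.2418, 0.0179]
ee_rot: [0.499, 0.502, 0.499, -0.5]
contact_force: [0.2, 2.6, 1.8]
gripper_width: 0.0425
```

Emit:
{"fn": "arm_command", "kwargs": {"travel": [[0,0,10],[0,0,20],[0,0,30],[0,0,40],[0,0,50]], "twist": [[0,0,0],[0,0,0],[0,0,0],[0,0,0],[0,0,0]], "jaw": [0.55,0.55,0.55,0.55,0.55]}}

```text
clock: 5.77
position: [0.5361, 0.1915, 0.0165]
ee_rot: [0.499, 0.501, 0.499, -0.501]
contact_force: [0.2, 1.2, 1.6]
gripper_width: 0.0427
```

Run:
```python
from h import *
im=imaging.get_image("top"); to((.536,-.076,.015),(1,0,0))
crop("top",im,190,145,340,255,5,"pics/t3.png")
im=imaging.get_image("scene"); crop("scene",im,200,140,360,260,5,"pics/s4.png")
```

```text
clock 5.82 pos [535.7 189.4  16.3] F [-0.8 -2.  -0.5] w 0.0425 q [ 0.22  0.43  1.78 -0.    0.93  0.22]
axes [[-0.001, 1.0, -0.003], [-0.002, -0.003, -1.0], [-1.0, -0.001, 0.002]]
travel [  1.8   1.2 265.4] twists [array([-0.003,  0.002,  0.001]), array([ 3.138e+00,  2.000e-03, -3.000e-03])]
```

View pics/t3.png

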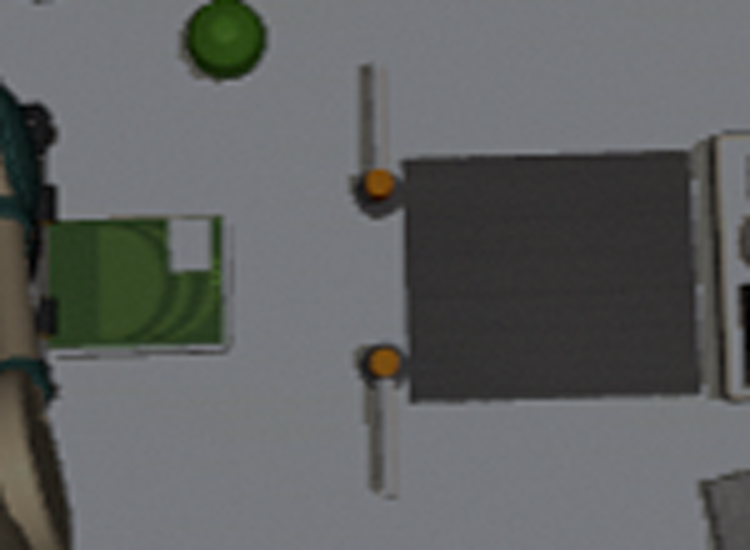

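View pics/s4.png

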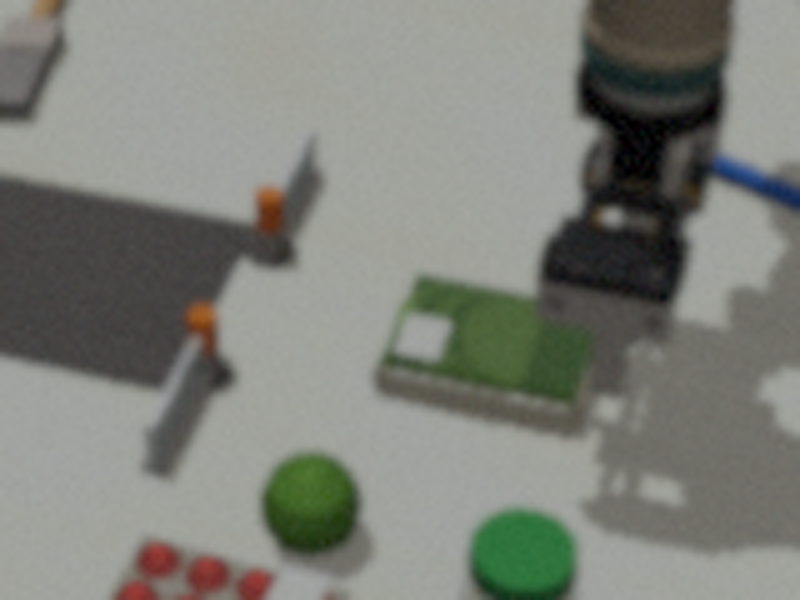

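Run:
```python
from h import *
P=p2w("top",unc([(50,220),(222,217),(222,342),(50,347)],190,145,5),.03)*1000;print(P.round(1),P.mean(0))
im=cv2.imread("pics/t3.png")
```

```text
[[576.8 175.   30. ]
 [575.7  65.2  30. ]
 [495.7  66.7  30. ]
 [495.5 175.6  30. ]] [535.93677027 120.58783283  30.        ]
```

Emit:
{"fn": "arm_command", "kwargs": {"travel": [[0,0,12],[0,0,24],[0,0,36],[0,0,48],[0,0,60]], "twist": [[0,0,0],[0,0,0],[0,0,0],[0,0,0],[0,0,0]], "jaw": [0.55,0.55,0.55,0.55,0.55]}}

```text
clock: 6.28
position: [0.5356, 0.131, 0.0162]
ee_rot: [-0.499, -0.5, -0.499, 0.501]
contact_force: [-0.6, 1.0, -0.5]
gripper_width: 0.0425
```

Run:
```python
from h import *
im=imaging.get_image("top"); to((.536,-.076,.015),(1,0,0))
crop("top",im,190,145,340,255,5,"pics/t4.png")
```

```text
clock 6.33 pos [535.5 128.9  16.2] F [ 0.7 -1.9 -0.2] w 0.0427 q [ 0.11  0.41  1.82 -0.    0.91  0.12]
axes [[-0.001, 1.0, -0.004], [-0.002, -0.004, -1.0], [-1.0, -0.001, 0.002]]
travel [  1.7   1.2 204.9] twists [array([-0.004,  0.002,  0.001]), array([ 3.138e+00,  2.000e-03, -3.000e-03])]
```

View pics/t4.png

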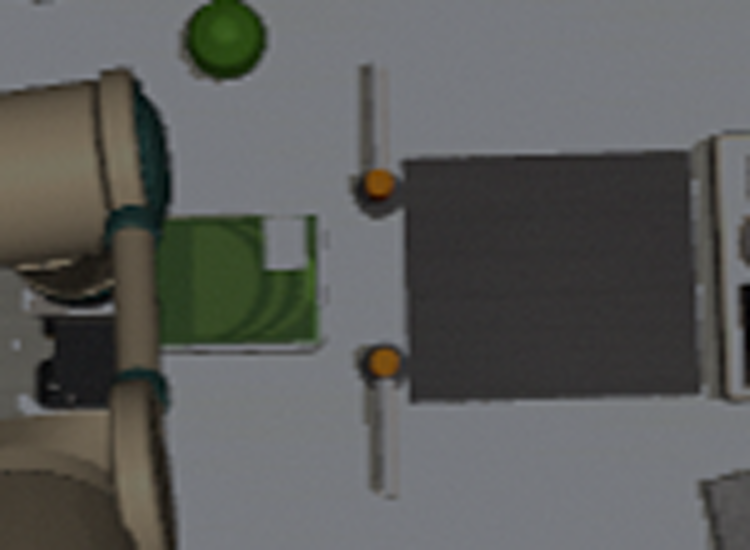

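The tray is straight and centred in the gate, with its front edge at column 318 and rows 216 to 342. I'll carry on pushing.

Emit:
{"fn": "arm_command", "kwargs": {"travel": [[0,0,10],[0,0,20],[0,0,30],[0,0,40],[0,0,50]], "twist": [[0,0,0],[0,0,0],[0,0,0],[0,0,0],[0,0,0]], "jaw": [0.55,0.55,0.55,0.55,0.55]}}

```text
clock: 6.75
position: [0.5357, 0.0815, 0.0164]
ee_rot: [-0.499, -0.501, -0.499, 0.501]
contact_force: [0.3, 1.2, -0.7]
gripper_width: 0.0424
```

Run:
```python
from h import *
im=imaging.get_image("top"); to((.536,-.076,.015),(1,0,0))
crop("top",im,220,145,370,255,5,"pics/t5.png")
im=imaging.get_image("scene"); crop("scene",im,140,120,340,260,4,"pics/s5.png")
```

```text
clock 6.8 pos [535.8  79.8  16.5] F [-0.2 -2.4 -0.8] w 0.0423 q [ 0.02  0.4   1.84 -0.    0.9   0.02]
axes [[-0.0, 1.0, -0.003], [-0.001, -0.003, -1.0], [-1.0, -0.0, 0.001]]
travel [  1.7   0.7 155.8] twists [array([-0.003,  0.001,  0.   ]), array([ 3.138e+00,  0.000e+00, -2.000e-03])]
```

View pics/t5.png

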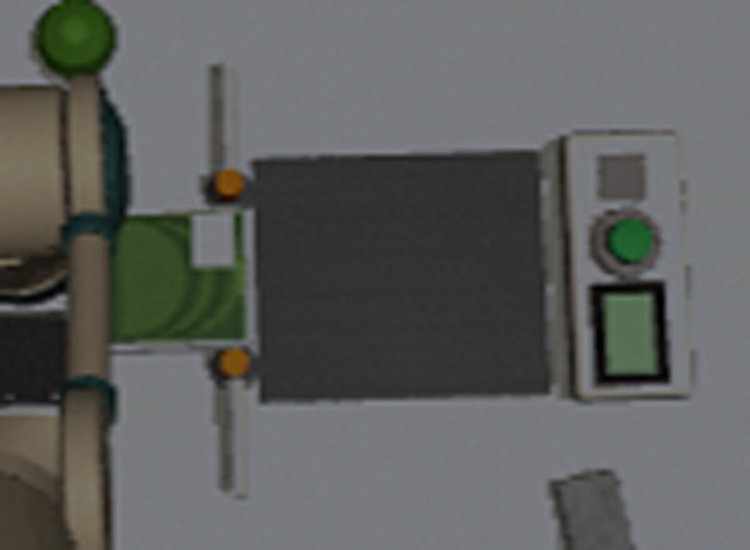

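View pics/s5.png

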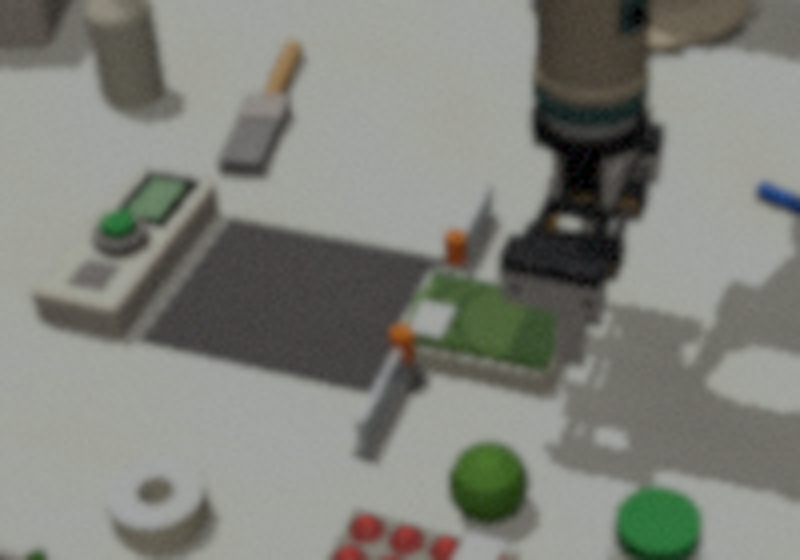

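The tray has entered the gate without touching either post, and forces stay around 2 N. I'll push through.

Emit:
{"fn": "arm_command", "kwargs": {"travel": [[0,0,10],[0,0,20],[0,0,30],[0,0,40],[0,0,50]], "twist": [[0,0,0],[0,0,0],[0,0,0],[0,0,0],[0,0,0]], "jaw": [0.55,0.55,0.55,0.55,0.55]}}

```text
clock: 7.27
position: [0.5358, 0.0316, 0.0166]
ee_rot: [0.499, 0.501, 0.499, -0.501]
contact_force: [-0.3, 1.8, -0.1]
gripper_width: 0.0423
```

Emit:
{"fn": "arm_command", "kwargs": {"travel": [[0,0,10],[0,0,20],[0,0,30],[0,0,40],[0,0,50]], "twist": [[0,0,0],[0,0,0],[0,0,0],[0,0,0],[0,0,0]], "jaw": [0.55,0.55,0.55,0.55,0.55]}}

```text
clock: 7.68
position: [0.5355, -0.0185, 0.0166]
ee_rot: [0.499, 0.501, 0.499, -0.501]
contact_force: [-0.2, 2.8, 2.9]
gripper_width: 0.0423
```

Run:
```python
from h import *
im=imaging.get_image("top"); to((.536,-.076,.015),(1,0,0))
crop("top",im,220,145,370,255,5,"pics/t6.png")
```

```text
clock 7.73 pos [535.8 -20.4  16.5] F [-0.1 -1.7  0.1] w 0.0424 q [-0.17  0.39  1.86 -0.    0.89 -0.16]
axes [[0.0, 1.0, -0.003], [-0.002, -0.003, -1.0], [-1.0, 0.0, 0.002]]
travel [ 1.6  0.4 55.6] twists [array([-0.003,  0.002, -0.   ]), array([ 3.138e+00, -1.000e-03, -3.000e-03])]
```

View pics/t6.png

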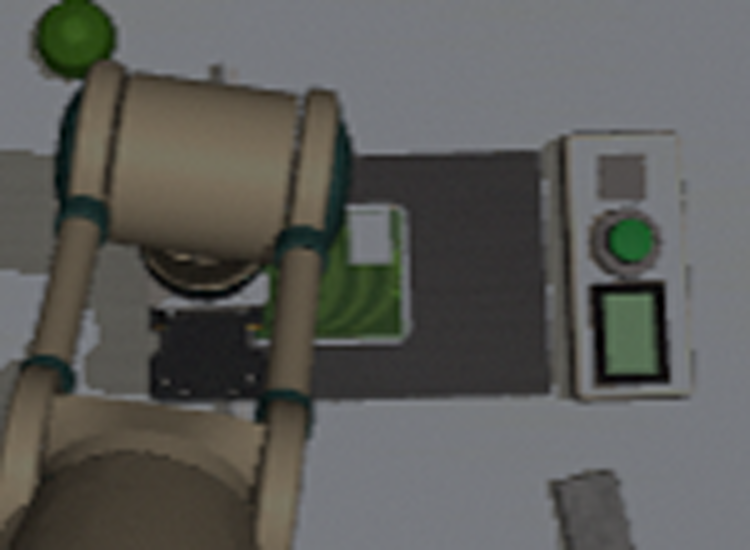

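Emit:
{"fn": "arm_command", "kwargs": {"travel": [[0,0,12],[0,0,24],[0,0,36],[0,0,46],[0,0,53]], "twist": [[0,0,0],[0,0,0],[0,0,0],[0,0,0],[0,0,0]], "jaw": [0.55,0.55,0.55,0.55,0.55]}}

```text
clock: 8.15
position: [0.5353, -0.072, 0.0164]
ee_rot: [-0.499, -0.501, -0.499, 0.501]
contact_force: [0.0, 1.9, 1.7]
gripper_width: 0.0421
```

Emit:
{"fn": "arm_command", "kwargs": {"travel": [[0,0,0],[0,0,-15],[0,0,-30],[-30,0,-30],[-65,0,-30]], "twist": [[0,0,0],[0,0,0],[0,0,0],[0,0,0],[0,0,0]], "jaw": [0.55,0.55,0.55,0.55,0.55]}}

```text
clock: 8.57
position: [0.5327, -0.0397, 0.0796]
ee_rot: [-0.498, -0.499, -0.502, 0.502]
contact_force: [1.0, -0.8, -0.5]
gripper_width: 0.0422
```

Emit:
{"fn": "arm_command", "kwargs": {"travel": [[-20,0,0],[-40,0,0],[-60,0,0],[-60,0,0],[-60,0,0]], "twist": [[0,0,0],[0,0,0],[0,0,0],[0,0,0],[0,0,0]], "jaw": [1,1,1,1,1]}}

```text
clock: 8.98
position: [0.536, -0.0409, 0.142]
ee_rot: [0.5, 0.501, 0.499, -0.5]
contact_force: [-0.0, 0.1, 0.4]
gripper_width: 0.0124
```

Run:
```python
from h import *
im=imaging.get_image("top"); to((.546,-.2865,.08),(1,0,0))
crop("top",im,220,145,370,255,5,"pics/t7.png")
im=imaging.get_image("scene"); crop("scene",im,140,120,340,260,4,"pics/s7.png")
```

```text
clock 9.03 pos [535.  -40.6 140.9] F [-0.1  0.4 -0.6] w 0.0085 q [-0.21  0.26  1.69 -0.    1.19 -0.2 ]
axes [[-0.001, 1.0, -0.003], [-0.0, -0.003, -1.0], [-1.0, -0.001, 0.0]]
travel [ 60.9  11.7 245.8] twists [array([-0.003,  0.   ,  0.001]), array([ 3.139e+00,  1.000e-03, -0.000e+00])]
```

View pics/t7.png

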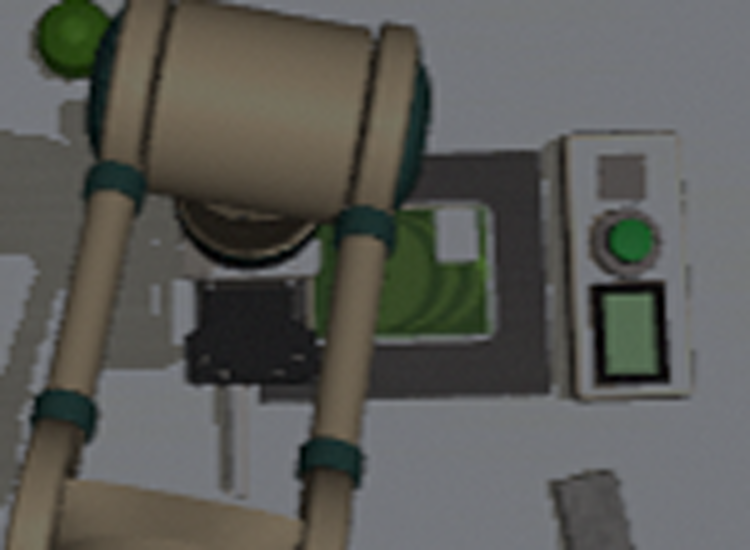

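View pics/s7.png

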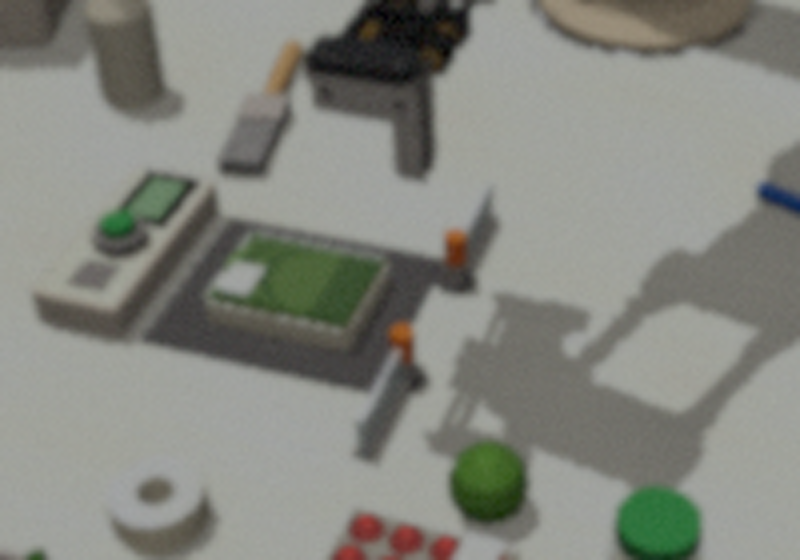

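Run:
```python
from h import *
print((p2w("top",unc([(488,206),(494,336)],220,145,5),.03)*1000).round(1))
from scipy.optimize import least_squares
im=cv2.imread("pics/t7.png").astype(int); sc=cv2.imread("pics/s7.png").astype(int)
def blob(i,x0,x1,y0,y1):
    m=((i[:,:,1]-i[:,:,2]>40)); m[:y0]=0;m[y1:]=0;m[:,:x0]=0;m[:,x1:]=0
    ys,xs=np.nonzero(m); print(xs.min(),xs.max(),ys.min(),ys.max()); return xs.mean(),ys.mean()
a=blob(im,590,660,205,272); b=blob(sc,90,142,195,250); print(a,b)
a=unc([a],220,145,5); 
b=unc([b],140,120,4)
f=lambda p:np.r_[(w2p("top",p)-a)[0],(w2p("scene",p)-b)[0]]
r=least_squares(f,np.array([.545,-.288,.045]));print(r.x,r.fun)
```

```text
[[ 575.4 -200.1   30. ]
 [ 492.2 -200.1   30. ]]
611 650 220 259
103 131 210 233
(np.float64(630.6802507836991), np.float64(239.64576802507838)) (np.float64(117.88212180746562), np.float64(222.40078585461688))
[ 0.5472212  -0.28372458  0.05388794] [-0.42746264  0.23411396 -0.47302655 -0.0464276 ]
```

Emit:
{"fn": "arm_command", "kwargs": {"travel": [[0,3,40],[0,6,80],[0,9,120],[0,12,160],[0,12,195]], "twist": [[0,0,0],[0,0,0],[0,0,0],[0,0,0],[0,0,0]], "jaw": [1,1,1,1,1]}}

```text
clock: 9.5
position: [0.5462, -0.2377, 0.1394]
ee_rot: [-0.498, -0.5, -0.5, 0.501]
contact_force: [-0.5, -0.3, -0.0]
gripper_width: 0.0003
```

Emit:
{"fn": "arm_command", "kwargs": {"travel": [[0,0,25],[0,0,49],[15,0,49],[30,0,49],[50,0,49]], "twist": [[0,0,0],[0,0,0],[0,0,0],[0,0,0],[0,0,0]], "jaw": [1,1,1,1,1]}}

```text
clock: 9.92
position: [0.5462, -0.2853, 0.0896]
ee_rot: [-0.499, -0.501, -0.499, 0.501]
contact_force: [-0.2, -0.1, 0.0]
gripper_width: 0.0006
```

Emit:
{"fn": "arm_command", "kwargs": {"travel": [[10,0,0],[15,0,0],[15,0,0],[15,0,0],[15,0,0]], "twist": [[0,0,0],[0,0,0],[0,0,0],[0,0,0],[0,0,0]], "jaw": [1,1,1,1,1]}}

```text
clock: 10.33
position: [0.5474, -0.2848, 0.0772]
ee_rot: [0.5, 0.501, 0.499, -0.501]
contact_force: [0.0, -0.3, 0.3]
gripper_width: 0.0004
```

Run:
```python
from h import *
im=imaging.get_image("top"); to((.547,-.285,.056),(1,0,0))
crop("top",im,220,145,370,255,5,"pics/t8.png")
im=imaging.get_image("scene"); crop("scene",im,120,100,280,220,5,"pics/s8.png")
```

```text
clock 10.38 pos [ 547.4 -284.9   77.5] F [ 0.1  0.1 -0. ] w 0.0006 q [-0.59  0.43  1.6   0.    1.11 -0.59]
axes [[0.002, 1.0, -0.003], [-0.001, -0.003, -1.0], [-1.0, 0.002, 0.001]]
travel [21.5 -0.5  0.1] twists [array([-0.003,  0.001, -0.002]), array([ 3.139e+00, -3.000e-03, -2.000e-03])]
```

View pics/s8.png

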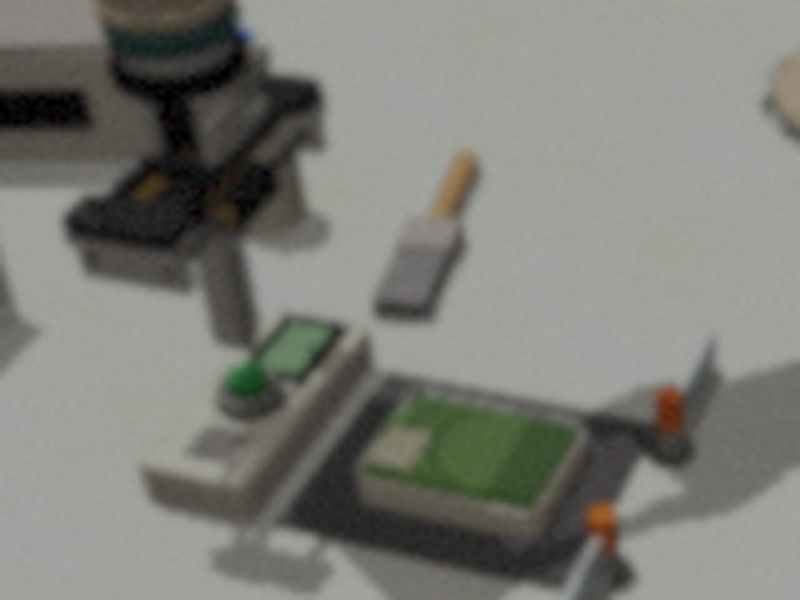

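View pics/t8.png

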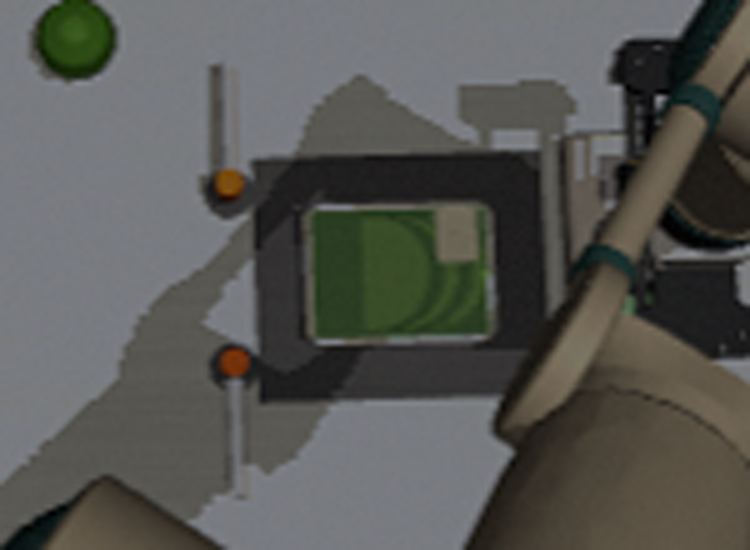

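The tray is centred and square on the plate, and the closed fingertips are just above the button. Now I'll press step by step, watching the force.

Emit:
{"fn": "arm_command", "kwargs": {"travel": [[8,0,0],[14,0,0],[18,0,0],[20,0,0],[20,0,0]], "twist": [[0,0,0],[0,0,0],[0,0,0],[0,0,0],[0,0,0]], "jaw": [1,1,1,1,1]}}

```text
clock: 10.85
position: [0.5461, -0.2842, 0.0558]
ee_rot: [-0.499, -0.501, -0.5, 0.501]
contact_force: [-0.7, 1.3, 2.0]
gripper_width: 0.0006
```

Emit:
{"fn": "arm_command", "kwargs": {"travel": [[1,0,0],[2,0,0],[3,0,0],[3,0,0],[3,0,0]], "twist": [[0,0,0],[0,0,0],[0,0,0],[0,0,0],[0,0,0]], "jaw": [1,1,1,1,1]}}

```text
clock: 11.27
position: [0.5465, -0.2844, 0.0536]
ee_rot: [-0.499, -0.501, -0.499, 0.501]
contact_force: [-1.9, 1.9, 2.6]
gripper_width: 0.0003
```

Emit:
{"fn": "arm_command", "kwargs": {"travel": [[1,0,0],[2,0,0],[3,0,0],[3,0,0],[3,0,0]], "twist": [[0,0,0],[0,0,0],[0,0,0],[0,0,0],[0,0,0]], "jaw": [1,1,1,1,1]}}

```text
clock: 11.68
position: [0.5466, -0.2845, 0.0506]
ee_rot: [0.499, 0.501, 0.499, -0.501]
contact_force: [-2.4, 1.1, 4.8]
gripper_width: 0.0008
```

Emit:
{"fn": "arm_command", "kwargs": {"travel": [[1,0,0],[2,0,0],[2,0,0],[2,0,0],[2,0,0]], "twist": [[0,0,0],[0,0,0],[0,0,0],[0,0,0],[0,0,0]], "jaw": [1,1,1,1,1]}}

```text
clock: 12.1
position: [0.5467, -0.2845, 0.0501]
ee_rot: [0.499, 0.501, 0.499, -0.501]
contact_force: [-4.6, 2.9, 13.2]
gripper_width: 0.0004
```

The button bottomed at z = 0.050: the force jumped to 13 N and the tip stopped moving. Releasing now.

Emit:
{"fn": "arm_command", "kwargs": {"travel": [[0,0,0],[-10,0,0],[-30,0,0],[-60,0,0],[-90,0,0]], "twist": [[0,0,0],[0,0,0],[0,0,0],[0,0,0],[0,0,0]], "jaw": [1,1,1,1,1]}}

```text
clock: 12.52
position: [0.5469, -0.2847, 0.1384]
ee_rot: [0.499, 0.501, 0.499, -0.501]
contact_force: [1.0, 0.1, -0.8]
gripper_width: 0.0003
```

Emit:
{"fn": "arm_command", "kwargs": {"travel": [[-15,0,0],[-20,0,0],[-20,0,0],[-20,0,0],[-20,0,0]], "twist": [[0,0,0],[0,0,0],[0,0,0],[0,0,0],[0,0,0]], "jaw": [1,1,1,1,1]}}

```text
clock: 12.93
position: [0.546, -0.2841, 0.1566]
ee_rot: [-0.498, -0.501, -0.5, 0.501]
contact_force: [0.1, 0.1, 0.3]
gripper_width: 0.0004
```

Run:
```python
from h import *
im=imaging.get_image("scene"); crop("scene",im,110,90,340,260,3.4,"pics/s9.png")
im=imaging.get_image("top"); crop("top",im,130,80,430,300,2.6,"pics/t9.png")
to((.5,0,.2),(1,0,0))
im4=cv2.imread("pics/t8.png")
P=p2w("top",unc([(311,208),(489,205),(495,336),(314,341)],220,145,5),.03)*1000;print(P.round(1),P.mean(0))
```

```text
clock 13.03 pos [ 546.  -284.1  156.6] F [0.  0.1 0.4] w 0.0005 q [-0.59  0.37  1.49  0.    1.29 -0.59]
axes [[-0.002, 1.0, -0.003], [0.002, -0.003, -1.0], [-1.0, -0.002, -0.002]]
travel [ -42.7  -47.  -284. ] twists [array([-0.003, -0.002,  0.002]), array([3.139e+00, 4.000e-03, 3.000e-03])]
[[ 577.2  -87.2   30. ]
 [ 576.1 -200.8   30. ]
 [ 492.1 -200.8   30. ]
 [ 492.2  -86.2   30. ]] [ 534.40140421 -143.76494713   30.        ]
```

View pics/s9.png

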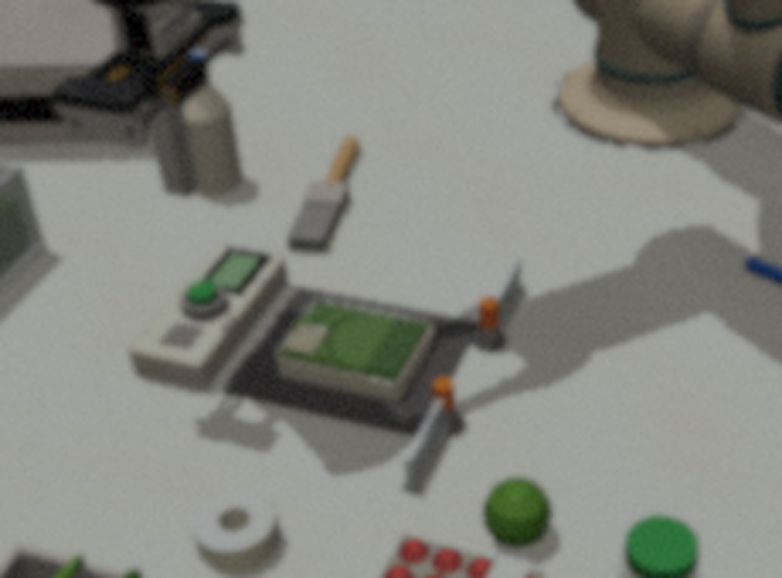

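View pics/t9.png

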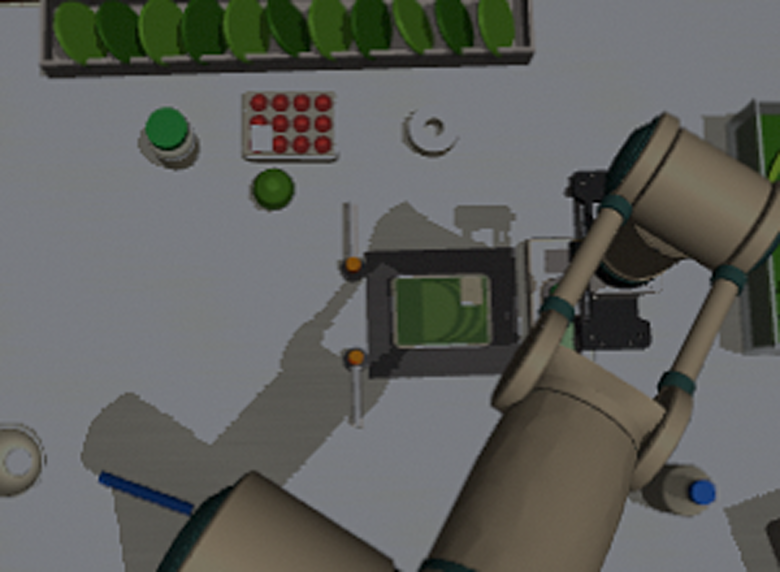

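The tray is on the plate, about 108 mm beyond the posts and 1 mm off the midline. The button is back up, the other goods are in place, and contact force is zero. Handing in.

```bash
python3 -c "
from cell import job_done
print(job_done())"
```

```text
the job is handed in; nothing more can be done
None
```

The cactus tray is on the weighing plate and the green button has been pressed and let go. I handed the job in at about 13 s of the 72 s allowed, and the hand-in gave no verdict.

I first pushed the tray sideways with two fingers to line it up with the gate. Then I pushed it from behind through the posts and onto the plate. The tool met only a few newtons while pushing, and the tray never looked lifted or tilted in the pictures. Last, I pressed the button with the closed fingertips and raised the arm clear.

What the last checks showed:
- **Tray:** its centre is about 108 mm past the line of the posts and 1 to 2 mm off the midline. It is turned less than about 1° and lies flat.
- **Button:** the press travelled about 6 mm, from z ≈ 0.056 to 0.050 m, and stopped hard at 13 N. In the last side view it is back up. I judged this from the fingertip position and the picture, since the button's own travel can't be read.
- **Other goods:** all looked undisturbed by eye in the last pictures; I did not measure them again. The tool was touching nothing, with contact force near zero.
- **Disagreement:** early on, the two cameras placed the tray about 10 mm apart. I went with the top view, and its later pictures agreed with how the tray moved.

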